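Close up the deburring machine and start it

ROBOT

A 6-joint arm with a two-finger parallel gripper is mounted at the origin on the work surface. World frame = base frame: x ahead of the robot, y to its left, z up, the work surface at z = 0. Lengths are in mm, angles in rad, forces in N, time in s.
With the tool pointing down it reaches from about 275 to 750 mm from the base axis. Payload 10.2 kg.
Tool frame: the origin (TCP) lies at the very end of the fingers, on their centre line; the grasp point (between the pads) lies 19 mm behind it (ctrl.hold_point_z is the distance from the TCP to the grasp point, in mm); z points along the fingers, y is the direction in which the jaws open and shut (so a half turn about z gives the same grasp; the last joint's range is limited). The gripper opens to 85 mm and grips with 20 to 120 N. Pads are 22 mm wide; open, the fingers measure 114 mm over their backs; the gripper's body (76 mm by 85 mm) begins 54 mm behind the grasp point. The pads swing forward as they close: fully open they stand 13 mm farther back than shut.
Start: joints at [0.966, 0.313, 1.498, -0, 1.331, -0.223], TCP at [195.623, 487.199, 231.294] pointing down, gripper open.
Joint ranges: [-2.94, 2.94], [-0.97, 2.17], [0.19, 2.56], [-1.23, 4.37], [0.02, 3.11], [-2.88, 2.88]. Speed limits (rad/s): [2.39, 2.39, 3.01, 3.14, 3.14, 3.14].

INTERFACE

Orientations are given as a unit quaternion [w, x, y, z].
In Python, from rig import readout, cams, workorder, spotter, ctrl gives the robot as it stands.
- The arm moves only by the tool step_arm, never from a script. Its argument "plan" is text: rows parted by semicolons, each of 5 numbers parted by spaces: the shift along the tool's x, y, z in cm, then the turn about the tool's z in degrees, then the opening in per cent of the stroke, from 0 (shut) to 100 (fully open). In form: x y z twist gripper; .... A call has 1 to 10 rows; each row is the pose to reach, as a shift and turn from the pose commanded when the call began, along the tool's axes at that moment; what a row does not reach only later rows make up. A row lasts 1/10 s, in which the tool goes at most 50 mm and 8.59 degrees, less where a joint would pass 70% of its speed; a pose out of reach is approached as far as the arm can. A call with a gripper value outside its range is refused whole. The fingers move at their own pace and stop on an object; "grip_force" is the grip in N (left out, the last holds). Time passes only in rows, so rows that repeat a pose let the fingers close. It gives the time, the measured TCP pose, the force and the opening at its end, in the units of the state.
- readout.sense(): the state, without advancing time (a new reading comes with each control period).
- cams.capture(name): name is "scene" or "top"; returns (picture, depth): 420x560x3 uint8, red, green, blue; 420x560 float32, mm along the optical axis (not along the pixel's ray), 0 where there is no reading.
- cams.camera_info(name): a dict with "vfov" (degrees; the focal length in pixels is half the picture's height over the tangent of half this angle, whatever the lens; pixels are square), "cx", "cy" (the principal point, pixels), "rvec" (rotation vector, rad) and "tvec" (3), from world to camera coordinates, as OpenCV has them. Camera axes: x right, y down, z forward; pixel columns grow to the right and rows downward; lengths in mm; the calibration is good to about 2 mm. A picture is of the moment at which its call begins. camera_info takes no time and is no camera call.
- workorder.finish_job(): hands the job in, once; it reports no verdict.
Trained networks look in the newest picture that a camera, given by its name, has taken for a name from the list of things; names that differ only in an ending like _2 or _b are one class to them, and where a whole thing is asked for, a point or a joint stands for the part that bears it (a point fixed in the world has none). Each returns a list of dicts, best first, with "conf" (0 to 1); they miss things now and then, are a little off and sometimes report something else, mostly with a low value. They report only what shows in the picture. A call takes as long as a camera call. They do not tell look-alikes from the thing itself.
- spotter.regions_of(camera, target): "pixels" (420x560 bool, what is visible of it) and "extent" ([centre column, centre row, width, height] in pixels, round what is visible of it).
The state is a dict: "time_s": time; "joints": joint angles; "dq": joint speeds; "tau": joint torques, N m; "eef_pos": TCP position; "ee_rot": TCP orientation; "force": force on the tool from outside, world axes, zero at the start; "wrist_torque": the same for the moment, N m; "grip_width": opening from 0.0 (shut) to 1.0 (fully open).
Only numpy, scipy, OpenCV 4.12 (cv2) and the standard library are available. Lean on these libraries where they do the work, as an engineer would, in place of code of your own. Each camera call takes 0.05 s, during which the arm holds its last target. There are 200 camera calls.

TASK

Get the green deburring machine going: push its chip drawer fully home and push the orange sliding cover fully shut, in either order, and only then press the green start button right down and let it come up again. Leave the red stop button alone, and do not pick up or disturb the loose things standing about; nothing needs to be grasped.

Things in the scene. Friction and masses are not known exactly. Their poses are not given: they have to be found in the camera images.
- machine: green bench deburring machine, fixed, 200 mm deep (x) x 380 mm wide (y) x 120 mm tall. Origin: centre of its underside, on the bench. Its own x axis points from its front (drawer side) to its back, y to its left, z up; it may stand turned. Two steel rails on its top run along y, 8 mm high, at x = -86.5 and +86.5 mm. The open bay is in the left (+y) half of the top. The only other thing that projects is a dial, 12 mm out of the front at y = -145 mm.
- cover (a joint): orange sliding cover on top of the machine: metres still open. 0 = fully shut over the bay (end stop), up to 0.13 = open, over the right (-y) half. It shuts by sliding along the machine's +y; about 2.5 N of friction, stays where it is left.
- cover_push (a point): centre of the upright face to push on the cover: the -y face of its raised panel (panel 110 mm along x, 100 mm along y, standing from 127 to 155 mm above the bench; this point is 141 mm above the bench). The flat 6 mm flange around the panel reaches 18 mm out beyond this face, its top 127 mm above the bench. Axes parallel to the machine's.
- drawer (a joint): aluminium-fronted chip drawer in the machine's front: metres still open. 0 = fully home (end stop), up to 0.09 = open. It shuts by sliding along the machine's +x; about 2.5 N of friction, stays where it is left.
- drawer_push (a point): point on the outer face of the drawer front (its -x side), in the middle of its width, 95 mm above the bench. The front is a plate 170 mm wide (y), 14 mm thick, from 30 to 112 mm above the bench, with no handle; shut, its outer face stands 14 mm proud of the machine's front. Axes parallel to the machine's.
- start (a joint): travel of the green start button: 0 = up, 0.006 m = fully down; pressed vertically down against a spring, about 5 N for full travel.
- start_top (a point): centre of the top of the green start button (34 mm across), on a yellow box 75 x 75 mm and 45 mm tall, fixed to the bench to one side of the machine (left or right).
- stop (a joint): travel of the red stop button, same kind: 0 = up, 0.006 m = fully down.
- stop_top (a point): centre of the top of the red stop button, on the same kind of yellow box at the machine's other side.
- collar_mid (a point): bystander, loose on the bench: brass collar, 42 mm across, 30 mm tall. The point is on its axis, 15 mm above the bench.
- cup_mid (a point): bystander, loose on the bench: small steel cup, 48 mm across, 50 mm tall. The point is on its axis, 25 mm above the bench.
- oil_mid (a point): bystander, loose on the bench: amber bottle with black cap, 56 mm across, 130 mm tall. The point is on its axis, 65 mm above the bench.
- jar_mid (a point): bystander, loose on the bench: clear jar with blue cap, 64 mm across, 75 mm tall. The point is on its axis, 37.5 mm above the bench.
- mug_mid (a point): bystander, loose on the bench: blue mug, 76 mm across, 90 mm tall. The point is on its axis, 45 mm above the bench.
- block_mid (a point): bystander, loose on the bench: aluminium block 50 x 90 x 30 mm, lying flat. The point is on its axis, 15 mm above the bench (its centre).
Things that resemble listed ones, but are neither listed nor needed, are in the scene too. What is shaped like the part that bears stop but pink is not meant. What is shaped like the part that bears start but turquoise is not meant.

How it is judged (in metres and radians):
On the way, in this order (a step that is already met when the one before it is completed fails the run):
1. the chip drawer and the cover are both fully shut (within 3 mm) (value of joint each of cover, drawer below 0.003 m), for 0.1 s.
2. with both shut, the green start button is pressed down (at least 4.5 of its 6 mm) (all of step 1 and value of joint start above 0.0045 m), for 0.03 s.
At the end, for the whole second after the job is handed in: Drawer and cover both within 3 mm of fully shut, the start button having been pressed (at least 4.5 mm) after both were shut, and both buttons up again (within 1.5 mm) (all of step 1 and value of joint each of start, stop below 0.0015 m); the robot touches nothing.
It fails at once if the start button is pressed (over 3 mm) while the drawer or the cover is still open (over 4 mm) (value of joint start above 0.003 m and value of joint any of cover, drawer above 0.004 m).
It fails at once if the red stop button is pressed (over 2 mm) (value of joint stop above 0.002 m).
It fails at once if a loose thing is lifted, carried, toppled or shoved (its point moves more than 20 mm) (distance of any of collar_mid, cup_mid, oil_mid, jar_mid, mug_mid, block_mid from where it was at the start of the episode above 0.02 m).
It also fails if it takes over 58 s, if anything falls off the work surface, if the arm or the gripper's body presses on something with over 40 N, if the wrist force passes 120 N, or if a joint passes its speed limit or range.

## Working session

There is one attempt and no reset: what is moved stays moved. The work goes in short steps, Python scripts to look and compute and a tool call to move; the robot and the scene stay as the last step left them, time stands still between calls to the robot, and variables do not carry over. Pictures are saved under pics/ and viewed, about 8 in all and at most 12, crops included, and the job is handed in when it is done.

Besides the shell and the picture viewer there is one more tool, called after "Emit:" as name(argument=value, ...) on one line, values as JSON. step_arm: Moves the arm, as the interface text tells. Its arguments: {"type":"object","properties":{"plan":{"type":"string"},"grip_force":{"type":"number"}},"required":["plan"]}

```bash
mkdir -p pics; cat > h.py <<'E'
from rig import readout,cams,workorder,spotter,ctrl
import numpy as np,cv2
from scipy.spatial.transform import Rotation as R
def cal(n):
    i=cams.camera_info(n); f=210/np.tan(np.radians(i["vfov"])/2)
    return f,i["cx"],i["cy"],R.from_rotvec(np.array(i["rvec"]).ravel()).as_matrix(),np.array(i["tvec"]).ravel(),i
def cloud(n,d):
    f,cx,cy,M,t,_=cal(n); v,u=np.mgrid[:420,:560]
    P=np.stack([(u-cx)/f*d,(v-cy)/f*d,d],-1)
    W=(P-t)@M; W[d<=0]=np.nan
    return W
def shot(n,tag):
    p,d=cams.capture(n); cv2.imwrite(f"pics/{tag}.png",p[...,::-1]); np.savez(f"{tag}.npz",p=p,d=d); return p,d,cloud(n,d)
E
python3 - <<'E'
from h import *
for n in("top","scene"):
    p,d,W=shot(n,n+"0"); print(n,cams.camera_info(n))
    for t in("machine","cover","drawer","start","stop","collar_mid","cup_mid","oil_mid","jar_mid","mug_mid","block_mid"):
        for r in spotter.regions_of(n,t)[:3]:
            w=W[r["pixels"]]; print(t,round(r["conf"],2),np.round(r["extent"]),np.round(np.nanmedian(w,0)),np.round(np.nanpercentile(w,2,axis=0)),np.round(np.nanpercentile(w,98,axis=0)))
a=cv2.imread("pics/top0.png");b=cv2.imread("pics/scene0.png")
E
ls
```

```text
top {'vfov': 43.37455857564508, 'cx': 283.5427629607457, 'cy': 212.74316570777455, 'rvec': array([ 2.12637095, -2.10994204,  0.17465076]), 'tvec': array([  15.30624977,  504.47102609, 1726.14496712])}
machine 0.65 [275. 176. 117.  89.] [641.  46. 119.] [ 485. -135.   31.] [763. 229. 159.]
machine 0.15 [274. 207.  56.  28.] [523.  52.  45.] [482. -24.  31.] [568. 124. 117.]
cover 0.6 [278. 162.  46.  50.] [661.  33. 148.] [591. -31. 120.] [746.  99. 162.]
drawer 0.7 [275. 208.  56.  29.] [522.  52.  45.] [482. -25.  28.] [568. 127. 117.]
start 0.63 [204. 244.  10.  12.] [392. 283.  68.] [381. 269.  59.] [405. 297.  77.]
start 0.53 [191. 204.  11.   9.] [525. 332.  65.] [510. 315.  51.] [542. 352.  75.]
stop 0.47 [388. 201.  13.   7.] [ 543. -322.   67.] [ 529. -337.   58.] [ 559. -307.   75.]
stop 0.39 [380. 240.  10.  12.] [ 415. -296.   67.] [ 402. -311.   56.] [ 433. -281.   76.]
collar_mid 0.68 [316. 217.  11.  14.] [503. -91.  27.] [ 484. -110.   -6.] [521. -71.  39.]
cup_mid 0.73 [234. 206.  13.  15.] [521. 197.  20.] [495. 175.  -1.] [539. 215.  56.]
oil_mid 0.76 [186. 172.  22
[... 1343 characters left out ...]
 -92.  27.] [ 483. -118.   -3.] [567. -73. 119.]
cup_mid 0.52 [336. 187.  13.  17.] [502. 199.  32.] [466. 168.  -2.] [535. 225.  55.]
oil_mid 0.85 [406. 200.  22.  32.] [661. 341.  82.] [633. 325.  13.] [678. 366. 131.]
jar_mid 0.81 [189. 311.  25.  28.] [ 697. -337.   72.] [ 661. -366.    7.] [ 715. -309.   79.]
mug_mid 0.72 [378. 172.  13.   9.] [527. 325.  67.] [514. 312.  61.] [541. 340.  72.]
mug_mid 0.55 [402. 130.  34.  32.] [411. 478.  56.] [371. 444.   3.] [446. 522.  92.]
mug_mid 0.17 [289. 195.  61.  40.] [496.  46.  67.] [484. -33.  35.] [529. 126. 115.]
block_mid 0.75 [129. 302.  38.  29.] [ 602. -481.   29.] [ 575. -524.    5.] [ 621. -438.   34.]
h.py
pics
scene0.npz
top0.npz
```

```bash
python3 - <<'E'
from h import *
a=cv2.imread("pics/top0.png")[110:290,110:470]
cv2.imwrite("pics/c1.png",cv2.resize(a,(800,400),interpolation=cv2.INTER_CUBIC))
b=cv2.imread("pics/scene0.png")[80:350,90:450]
cv2.imwrite("pics/c2.png",cv2.resize(b,(800,600),interpolation=cv2.INTER_CUBIC))
# geometry
for n in("top","scene"):
    z=np.load(n+"0.npz");p=z["p"];W=cloud(n,z["d"]);hsv=cv2.cvtColor(p,cv2.COLOR_RGB2HSV)
    x,y,h=W[...,0],W[...,1],W[...,2]
    with np.errstate(invalid="ignore"):
        m=(h>108)&(h<136)&(x>500)&(x<850)&(y>-260)&(y<300)
        pan=(h>145)&(h<165)&(x>500)&(x<850)&(y>-260)&(y<300)
        dr=(h>104)&(h<122)&(x>460)&(x<515)&(abs(y-50)<120)
    for nm,k in(("top",m),("panel",pan),("drawertop",dr)):
        q=W[k][:,:2].astype(np.float32); print(n,nm,k.sum(),cv2.minAreaRect(q),np.round(np.median(W[k],0),1))
    for nm,c in(("startA",(394,281)),("startB",(527,328)),("stopA",(544,-322)),("stopB",(415,-296))):
        with np.errstate(invalid="ignore"): k=(np.hypot(x-c[0],y-c[1])<22)&(h>56)
        k2=(np.hypot(x-c[0],y-c[1])<60)&(h>38)&(h<52)
        print(n,nm,np.round(np.nanmedian(W[k],0),1),np.round(np.nanmean(W[k],0),1),np.median(p[k],0),"box",np.median(p[k2],0),np.round(np.median(W[k2],0)))
E
```

```text
top top 4601 ((669.8718872070312, 46.777801513671875), (380.1786804199219, 205.18560791015625), 88.94265747070312) [658.6 -15.1 122.1]
top panel 1020 ((669.5714111328125, 33.37593078613281), (100.25082397460938, 112.61747741699219), 88.14830017089844) [668.   33.2 155.3]
top drawertop 239 ((490.4239196777344, 50.62326431274414), (165.4631805419922, 15.852934837341309), 88.99714660644531) [489.7  48.9 111.7]
top startA [394.3 282.1  65.2] [393.8 281.5  65.2] [ 37. 103.  57.] box [ 35. 108. 106.] [390. 277.  45.]
top startB [525.3 328.2  65.1] [526.1 327.9  64.5] [35. 96. 49.] box [154. 127.  47.] [523. 325.  45.]
top stopA [ 542.2 -320.9   64.8] [ 542.5 -321.2   64.7] [121.  24.  23.] box [154. 127.  47.] [ 539. -317.   45.]
top stopB [ 413.9 -294.4   65.4] [ 414.  -294.3   65.1] [132.  32.  30.] box [158.  90. 111.] [ 411. -293.   45.]
scene top 6642 ((667.6343383789062, 44.8350830078125), (381.2067565917969, 204.57371520996094), 88.8655014038086) [685.5 -24.1 120.9]
scene panel 1489 ((668.5265502929688, 30.99045181274414), (100.8110122680664, 113.23699188232422), 88.2894287109375) [671.3  29.6 154.4]
scene drawertop 302 ((489.30218505859375, 48.27513122558594), (169.03172302246094, 19.725566864013672), 88.18672943115234) [490.8  48.6 110.8]
scene startA [397.2 277.9  64.4] [396.3 278.8  63.8] [27.  91.  50.5] box [25.5 98.  97. ] [406. 272.  44.]
scene startB [529.6 326.5  64.7] [529.  326.6  63.9] [28.  81.5 39. ] box [146.  116.5  37. ] [538. 317.  44.]
scene stopA [ 545.4 -322.4   65. ] [ 545.7 -322.3   64.1] [121.  24.  22.] box [160. 132.  45.] [ 556. -322.   44.]
scene stopB [ 416.7 -296.1   64.9] [ 416.3 -296.1   63.9] [141.  31.  31.] box [167.   90.  116.5] [ 426. -299.   45.]
```

View pics/c1.png

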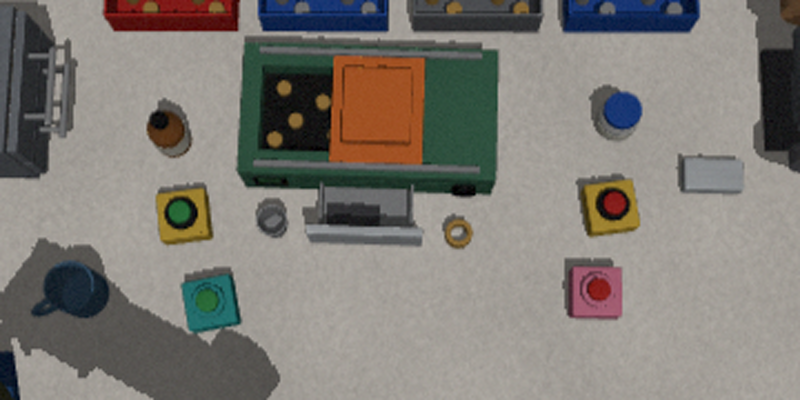

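View pics/c2.png

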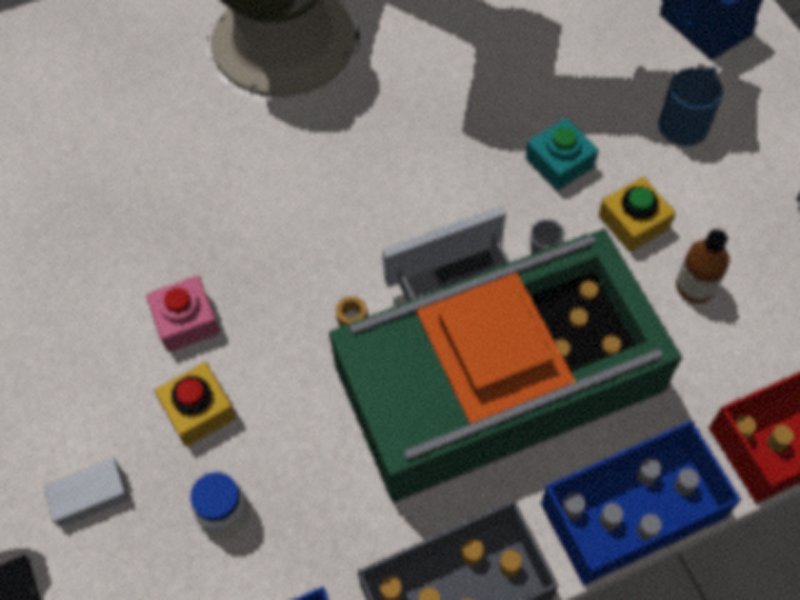

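c1 shows green on a yellow box at (180,212) and green on a turquoise box at (208,300). It also shows red on yellow at (613,204), which is the stop, and red on pink at (598,290). The start is the one on yellow, at about (527,328,65), and c1/c2 already show it enlarged. The drawer face is at x≈482, y≈49. The cover's push face is at about (669,-18). Machine yaw is about -1.5°.

```bash
cat > mv.py <<'E'
from h import *
import sys
s=readout.sense(); q=s["ee_rot"]; M=R.from_quat([q[1],q[2],q[3],q[0]]).as_matrix()
print("t",s["time_s"],"pos",np.round(s["eef_pos"],1),"F",np.round(s["force"],1),"g",s["grip_width"]);print(np.round(M,3))
print("yaw x", np.degrees(np.arctan2(M[1,0],M[0,0])))
for a in sys.argv[1:]:
    print(a,"-> cm",np.round(M.T@(np.array(eval(a))-s["eef_pos"])/10,2))
E
python3 mv.py "(440,50,200)"
```

```text
t 1.2 pos [195.6 487.2 231.3] F [-0.5 -0.6 -0.1] g 1.000286423055
[[-0.928  0.373 -0.   ]
 [ 0.373  0.928 -0.   ]
 [ 0.    -0.    -1.   ]]
yaw x 158.1254066960983
(440,50,200) -> cm [-38.97 -31.47   3.13]
```

Emit:
step_arm(plan="-4 -3.2 0 -3 0; -8 -6.4 0 -6 0; -12 -9.6 0 -9 0; -16 -12.8 0 -12 0; -20 -16 0 -15 0; -24 -19.2 0 -18 0; -28 -22.4 0 -20.4 0; -32 -25.6 0 -20.4 0; -36 -28.8 0 -20.4 0; -39 -31.5 0 -20.4 0")

```text
time_s: 2.2
eef_pos: [440.3, 48.7, 231.5]
ee_rot: [0.0, 0.013, 1.0, 0.0]
force: [1.4, 1.3, 0.5]
grip_width: -0.001
```

```bash
python3 mv.py "(440,50,85)" "(470,50,85)"
```

```text
t 2.2 pos [440.3  48.7 231.5] F [1.4 1.3 0.5] g -0.0007671179779046222
[[-1.     0.026  0.001]
 [ 0.026  1.     0.   ]
 [-0.001  0.    -1.   ]]
yaw x 178.5060242746014
(440,50,85) -> cm [ 0.04  0.13 14.65]
(470,50,85) -> cm [-2.95  0.2  14.66]
```

Emit:
step_arm(plan="0 0 4 0 0; 0 0 8 0 0; 0 0 12 0 0; 0 0.1 14.6 0 0; 0 0.1 14.6 0 0; -1.5 0.1 14.6 0 0; -3 0.1 14.6 0 0; -4 0.1 14.6 0 0; -5 0.1 14.6 0 0; -6 0.1 14.6 0 0")

```text
time_s: 3.2
eef_pos: [500.1, 50.3, 85.9]
ee_rot: [0.0, 0.013, 1.0, -0.0]
force: [-2.7, 0.4, 1.5]
grip_width: 0.0
```

Emit:
step_arm(plan="-1 0 0 0 0; -2 0 0 0 0; -3 0 0 0 0; -3.5 0 0 0 0; -3.8 0 0 0 0; -4 0 0 0 0; -4.2 0 0 0 0; -4.3 0 0 0 0; -4.4 0 0 0 0; -4.4 0 0 0 0")

```text
time_s: 4.2
eef_pos: [543.6, 49.1, 85.3]
ee_rot: [0.0, 0.013, 1.0, 0.0]
force: [-1.5, 0.2, -0.1]
grip_width: 0.002
```

Emit:
step_arm(plan="-0.2 0 0 0 0; -0.4 0 0 0 0; -0.6 0 0 0 0; -0.6 0 0 0 0")

```text
time_s: 4.6
eef_pos: [543.7, 49.2, 85.3]
ee_rot: [-0.008, 0.012, 1.0, -0.0]
force: [-38.2, -3.9, 26.1]
grip_width: -0.001
```

The end stop was felt at x=543.7, as predicted. I'll back off and rise.

Emit:
step_arm(plan="1 0 0 0 0; 3 0 0 0 0; 4 0 0 0 0; 4 0 -4 0 0; 4 0 -8 0 0; 4 0 -12 0 0; 2 -4 -14 0 0; 0 -8 -14 0 0; -2 -11 -14 0 0; -2 -11 -14 0 0")

```text
time_s: 5.6
eef_pos: [568.2, -65.1, 224.9]
ee_rot: [0.001, 0.015, 1.0, -0.0]
force: [0.1, 0.4, 0.2]
grip_width: 0.001
```

```bash
python3 mv.py "(666,-65,138)"; python3 - <<'E'
from h import *
p,d,W=shot("top","top1")
x,y,h=W[...,0],W[...,1],W[...,2]
with np.errstate(invalid="ignore"):
  dr=(h>104)&(h<118)&(x>460)&(x<567)&(abs(y-50)<60)
  pan=(h>145)&(h<165)&(x>590)&(x<760)&(y>-40)&(y<110)
for k in(dr,pan): print(k.sum(),cv2.minAreaRect(W[k][:,:2].astype(np.float32)))
E
```

```text
t 5.6 pos [568.2 -65.1 224.9] F [0.1 0.4 0.2] g 0.0007805520570802724
[[-1.     0.03   0.001]
 [ 0.03   1.    -0.001]
 [-0.001 -0.001 -1.   ]]
yaw x 178.30098647303473
(666,-65,138) -> cm [-9.76  0.31  8.7 ]
53 ((560.9777221679688, 77.70724487304688), (11.34514045715332, 62.24266052246094), 0.9414715766906738)
725 ((669.00146484375, 35.13201904296875), (111.740234375, 99.0909652709961), 0.6444350481033325)
```

Emit:
step_arm(plan="-4 0.1 0 0 0; -8 0.2 0 0 0; -9.8 0.3 0 0 0; -9.8 0.3 4 0 0; -9.8 0.3 8 0 0; -9.8 0.3 8.6 0 0; -9.8 0.3 8.6 0 0; -9.8 1.3 8.6 0 0; -9.8 2.3 8.6 0 0; -9.8 3.3 8.6 0 0")

```text
time_s: 6.65
eef_pos: [666.1, -30.0, 141.0]
ee_rot: [0.001, 0.013, 1.0, -0.0]
force: [0.7, -1.6, 1.1]
grip_width: -0.0
```

Emit:
step_arm(plan="0 1 0.2 0 0; 0 2 0.2 0 0; 0 3 0.2 0 0; 0 4 0.2 0 0; 0 5 0.2 0 0; 0 5.5 0.2 0 0; 0 6 0.2 0 0; 0 6.5 0.2 0 0; 0 7 0.2 0 0; 0 7 0.2 0 0")

```text
time_s: 7.65
eef_pos: [667.2, 39.8, 137.1]
ee_rot: [-0.0, 0.013, 1.0, 0.0]
force: [-0.4, 0.4, -0.3]
grip_width: 0.005
```

Emit:
step_arm(plan="0 0.5 0 0 0; 0 1 0 0 0; 0 1.5 0 0 0; 0 2 0 0 0")

```text
time_s: 8.05
eef_pos: [667.7, 59.3, 137.0]
ee_rot: [-0.0, 0.013, 1.0, -0.0]
force: [0.3, -3.1, -0.6]
grip_width: -0.0
```

Emit:
step_arm(plan="0 0.4 0 0 0; 0 0.8 0 0 0; 0 1.2 0 0 0; 0 1.2 0 0 0")

```text
time_s: 8.45
eef_pos: [668.0, 69.6, 137.0]
ee_rot: [-0.001, 0.013, 1.0, -0.001]
force: [-1.6, -9.7, -1.2]
grip_width: -0.001
```

Emit:
step_arm(plan="0 0.2 0 0 0; 0 0.4 0 0 0; 0 0.4 0 0 0")

```text
time_s: 8.75
eef_pos: [668.0, 69.9, 137.1]
ee_rot: [-0.001, 0.014, 1.0, -0.004]
force: [-4.3, -24.5, -0.7]
grip_width: 0.003
```

The cover's end stop is reached: force rises with no movement. Back off, rise and check.

Emit:
step_arm(plan="0 -1 0 0 0; 0 -3 0 0 0; 0 -3 -3 0 0; 0 -3 -7 0 0; 2 -3 -9 0 0; 6 -3 -9 0 0; 10 -3 -9 0 0; 14 -3 -9 0 0; 18 -3 -9 0 0; 18 -3 -9 0 0")

```text
time_s: 9.75
eef_pos: [483.8, 50.8, 227.5]
ee_rot: [-0.001, 0.013, 1.0, 0.001]
force: [1.0, -0.4, 0.2]
grip_width: -0.001
```

```bash
python3 mv.py "(527.5,327.5,220)" "(527.5,327.5,75)"; python3 - <<'E'
from h import *
for n in("top","scene"):
    p,d,W=shot(n,n+"2")
    x,y,h=W[...,0],W[...,1],W[...,2]
    with np.errstate(invalid="ignore"):
      pan=(h>145)&(h<165)&(x>600)&(x<760)&(y>20)&(y<230)
      k=(np.hypot(x-527.5,y-327.5)<22)&(h>56)&(h<75)
      dr=(h>104)&(h<116)&(x>530)&(x<567)&(abs(y-50)<90)
    for m in(pan,dr,k):
        print(m.sum(), cv2.minAreaRect(W[m][:,:2].astype(np.float32)) if m.sum() else "",np.round(W[m].mean(0),1))
a=np.hstack([cv2.resize(cv2.imread("pics/top2.png")[120:270,160:360],(400,300)),cv2.resize(cv2.imread("pics/scene2.png")[120:300,230:430],(400,300))])
cv2.imwrite("pics/c3.png",a)
E
```

```text
t 9.75 pos [483.8  50.8 227.5] F [ 1.  -0.4  0.2] g -0.0010905373805368934
[[-1.     0.025 -0.001]
 [ 0.025  1.     0.001]
 [ 0.001  0.001 -1.   ]]
yaw x 178.56519886378632
(527.5,327.5,220) -> cm [-3.67 27.77  0.78]
(527.5,327.5,75) -> cm [-3.7  27.75 15.28]
974 ((671.8568115234375, 133.9702606201172), (100.05647277832031, 111.81267547607422), 88.87750244140625) [672.9 135.  154.9]
13 ((559.740478515625, -28.384431838989258), (12.021537780761719, 13.033870697021484), 0.20525968074798584) [558.2 -27.4 111. ]
109 ((528.2806396484375, 326.35723876953125), (37.80523681640625, 40.33582305908203), 1.932460069656372) [526.  327.8  64.5]
1436 ((669.9182739257812, 132.33560180664062), (102.42001342773438, 112.50580596923828), 87.98432922363281) [673.1 130.4 154.2]
182 ((559.8809204101562, 47.0257682800293), (168.16062927246094, 14.025355339050293), 89.105224609375) [559.1  43.8 111.4]
127 ((527.8125, 325.82220458984375), (38.99609375, 39.57203674316406), 12.453911781311035) [529.  325.7  63.7]
```

View pics/c3.png

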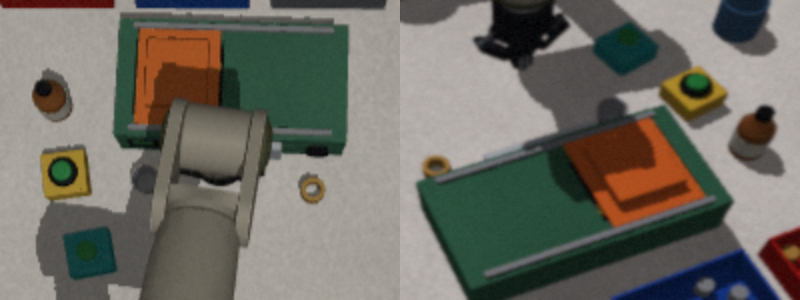

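In c3 the cover lies over the bay and the drawer front is flush with the machine's front. The start button is green on the yellow box, left panel (63,172), right panel (693,85). On to the start button.

Emit:
step_arm(plan="-0.6 4.5 0 0 0; -1.2 9 0 0 0; -1.8 13.5 0 0 0; -2.4 18 0 0 0; -3 22.5 0 0 0; -3.7 27.2 0 0 0; -3.7 27.7 0 0 0; -3.7 27.7 5 0 0; -3.7 27.7 10 0 0; -3.7 27.7 14.5 0 0")

```text
time_s: 10.85
eef_pos: [531.9, 325.6, 79.9]
ee_rot: [-0.0, 0.013, 1.0, 0.0]
force: [1.6, -0.1, -0.2]
grip_width: 0.0
```

Emit:
step_arm(plan="0 0 0 0 0; 0 0 0.4 0 0; 0 0 0.8 0 0; 0 0 1.2 0 0; 0 0 1.5 0 0; 0 0 1.7 0 0; 0 0 1.9 0 0; 0 0 1.9 0 0")

```text
time_s: 11.65
eef_pos: [532.0, 325.7, 63.7]
ee_rot: [0.001, 0.013, 1.0, 0.0]
force: [0.7, 0.1, 3.7]
grip_width: 0.0
```

Emit:
step_arm(plan="0.3 0 0.2 0 0; 0.3 0 0.4 0 0; 0.3 0 0.4 0 0")

```text
time_s: 11.95
eef_pos: [529.2, 325.8, 60.9]
ee_rot: [0.001, 0.013, 1.0, 0.0]
force: [-0.7, -1.5, 13.9]
grip_width: 0.0
```

Emit:
step_arm(plan="0 0 0.2 0 0; 0 0 0.4 0 0; 0 0 0.5 0 0; 0 0 0.5 0 0")

```text
time_s: 12.35
eef_pos: [529.5, 325.9, 60.3]
ee_rot: [0.002, 0.013, 1.0, 0.0]
force: [-15.1, -7.6, 46.5]
grip_width: -0.003
```

The button bottomed out: 46 N, with the height no longer changing. Release and retreat.

Emit:
step_arm(plan="0 0 -1 0 0; 0 0 -4 0 0; 0 0 -8 0 0; 0 0 -12 0 0; 0 0 -16 0 0; 2 -3 -17 0 0; 5 -7 -17 0 0; 8 -11 -17 0 0; 10 -15 -17 0 0; 10 -15 -17 0 0")

```text
time_s: 13.35
eef_pos: [422.2, 175.6, 223.9]
ee_rot: [-0.001, 0.014, 1.0, -0.0]
force: [0.2, 0.6, -1.2]
grip_width: 0.0
```

```bash
python3 mv.py; python3 - <<'E'
from h import *
for n in("top","scene"):
    z0=np.load(n+"0.npz"); W0=cloud(n,z0["d"]); p,d,W=shot(n,n+"3")
    for nm,c,lo,hi,r in(("start",(527.5,327),56,75,22),("stop",(544,-322),56,75,22),("cup",(515,196),40,60,35),("collar",(503,-91),20,40,30),("oil",(645,347),90,140,35)):
        o=[]
        for V in(W0,W):
            with np.errstate(invalid="ignore"): k=(np.hypot(V[...,0]-c[0],V[...,1]-c[1])<r)&(V[...,2]>lo)&(V[...,2]<hi)
            o.append(np.round(V[k].mean(0),1) if k.any() else None)
        print(n,nm,*o)
    x,y,h=W[...,0],W[...,1],W[...,2]
    with np.errstate(invalid="ignore"):
      pan=(h>145)&(h<165)&(x>600)&(x<760)&(y>20)&(y<230)
      dr=(h>104)&(h<116)&(x>530)&(x<567)&(abs(y-50)<90)
    for m in(pan,dr): print(m.sum(),cv2.minAreaRect(W[m][:,:2].astype(np.float32)) if m.any() else "")
a=np.hstack([cv2.resize(cv2.imread("pics/top3.png")[120:270,160:360],(400,300)),cv2.resize(cv2.imread("pics/scene3.png")[120:300,230:430],(400,300))])
cv2.imwrite("pics/c4.png",a)
E
```

```text
t 13.35 pos [422.2 175.6 223.9] F [ 0.2  0.6 -1.2] g 0.0003463101394264918
[[-1.     0.028 -0.002]
 [ 0.028  1.    -0.001]
 [ 0.002 -0.001 -1.   ]]
yaw x 178.37376282902648
top start [526.3 327.2  64.3] [527.6 337.4  66.8]
top stop [ 542.6 -321.1   64.5] [ 543.2 -321.7   64.2]
top cup [518.9 195.4  48.8] None
top collar [502.7 -89.8  29.9] [503.2 -90.3  29.6]
top oil [647.9 351.9 110.6] [647.8 351.5 110.6]
1023 ((671.593994140625, 134.43081665039062), (100.75752258300781, 112.5950927734375), 88.2886962890625)
158 ((561.659912109375, 48.18513107299805), (166.43243408203125, 14.315505981445312), 88.61796569824219)
scene start [529.2 325.9  63.8] [528.9 325.7  64. ]
scene stop [ 545.7 -322.3   64.1] [ 546.1 -321.6   64.1]
scene cup [510.4 192.5  47.3] [510.7 192.8  47. ]
scene collar [501.  -92.9  28.5] [501.6 -92.9  29. ]
scene oil [654.3 348.5 110. ] [654.5 348.7 110.4]
1436 ((670.5419311523438, 132.39901733398438), (101.40666961669922, 112.15398406982422), 88.29993438720703)
180 ((560.8405151367188, 47.242183685302734), (169.42213439941406, 14.541973114013672), 88.05099487304688)
```

View pics/c4.png

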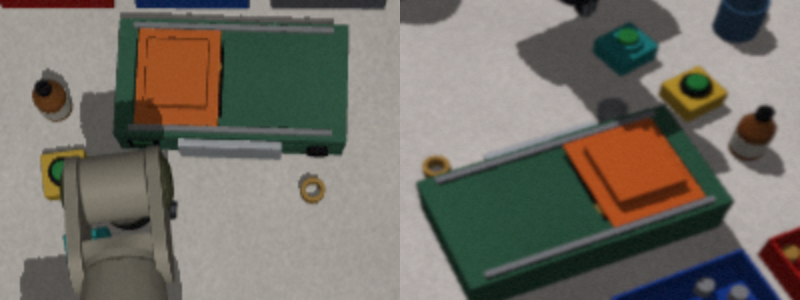

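The cover has a dark sliver at its -y edge, so I'll look closer before handing in.

```bash
python3 - <<'E'
from h import *
a=np.hstack([cv2.resize(cv2.imread("pics/top3.png")[125:200,210:310],(400,300),interpolation=cv2.INTER_CUBIC),cv2.resize(cv2.imread("pics/scene3.png")[180:270,295:415],(400,300),interpolation=cv2.INTER_CUBIC)])
cv2.imwrite("pics/c5.png",a)
yaw=np.radians(-1.5);Rm=np.array([[np.cos(yaw),-np.sin(yaw)],[np.sin(yaw),np.cos(yaw)]])
for n,c in(("top",(669.9,46.8)),("scene",(667.6,44.8))):
  for s in "03":
    z=np.load(n+s+".npz");p=z["p"].astype(int);W=cloud(n,z["d"]);L=(W[...,:2]-c)@Rm
    h=W[...,2]
    with np.errstate(invalid="ignore"):
      row=(abs(L[...,0])<40)&(abs(L[...,1])<200)
      low=row&(h<112)&(h>20); org=row&(p[...,0]>110)&(p[...,0]>2*p[...,2])&(h>118)
    print(n,s,"below-top y range",np.round(np.percentile(L[low][:,1],[1,25,50,75,99])) if low.any() else 0,low.sum(),np.round(np.median(h[low])) if low.any() else 0,"cover y",np.round(np.percentile(L[org][:,1],[1,99])))
E
```

```text
top 0 below-top y range [-146.   83.  110.  137.  161.] 748 84.0 cover y [-80.  51.]
top 3 below-top y range [-185.  -10.   19.  124.  185.] 86 102.0 cover y [ 21. 153.]
scene 0 below-top y range [-190.   87.  114.  143.  162.] 1043 83.0 cover y [-80.  52.]
scene 3 below-top y range [-190. -190. -190.   27.   32.] 161 81.0 cover y [ 21. 155.]
```

View pics/c5.png

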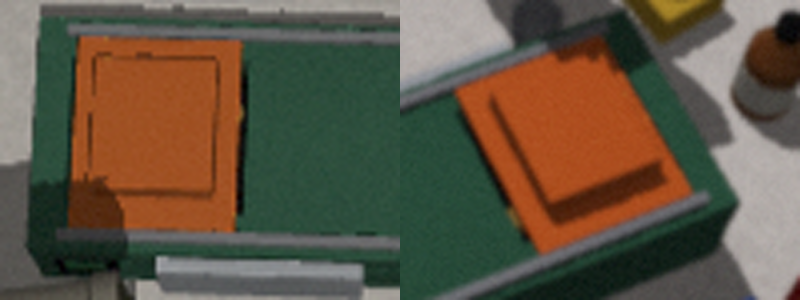

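c5 shows the cover spanning +21..+154 mm in machine y. That is centred over the bay, which runs to +161, so the thin gap is part of the design. It also stopped rigidly at 24 N against 2.5 N of friction. The start button is back at its original height and the bystanders I could measure haven't moved, so I'm handing in.

```bash
python3 -c "
from h import *
print(workorder.finish_job())"
```

```text
the job is handed in; nothing more can be done
None
```

I pushed the drawer and the cover home, then pressed the green start button on the yellow box to its stop and let it come up. I handed the job in at about 13.5 s; no verdict was reported.

- **Drawer:** it stopped rigidly at 38 N. Its outer face is at x≈554 mm, about 14 mm proud of the machine's front, as it should be when shut.
- **Cover:** it stopped rigidly at 24 N, against about 2.5 N of friction. A thin strip of the bay still shows at its -y edge. I took this as the design, because the cover sits centred over the bay and would not move further.
- **Start button:** it bottomed at about 46 N, with the fingertip about 4–5 mm below the measured top of the button. In the scene camera its top is back at its starting height (64.0 against 63.8 mm).
- **Stop button:** I never touched it, and its height is unchanged.
- **Loose things:** the collar and bottle are unmoved in both cameras, and the cup is unmoved in the scene camera. In the last top-camera picture the arm hid the cup and part of the start button, so those readings were unusable. I did not re-measure the jar, mug or block, which were away from the arm's path.
- **Arm at hand-in:** it is clear of everything, with the fingertip at z≈224 mm and about zero force.

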